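# Fit the transport lock pin of a microscope stage by feel

### The arm

A 7-joint arm with a two-finger parallel gripper is mounted at the origin on the work surface. World frame = base frame: x ahead of the robot, y to its left, z up, the work surface at z = 0. Lengths are in mm, angles in rad, forces in N, time in s.
With the tool pointing down it reaches from about 400 to 925 mm from the base axis. Payload 4.1 kg.
Tool frame: the origin (TCP) lies at the very end of the fingers, on their centre line; the grasp point (between the pads) lies r.tcp_to_grasp behind it (r.tcp_to_grasp is the distance from the TCP to the grasp point, in mm); z points along the fingers, y is the direction in which the jaws open and shut (so a half turn about z gives the same grasp; the last joint's range is limited). The gripper opens to 85 mm and grips with 20 to 120 N. Pads are 22 mm wide; open, the fingers measure 114 mm over their backs; the gripper's body (76 mm by 85 mm) begins 54 mm behind the grasp point. The pads swing forward as they close: fully open they stand 13 mm farther back than shut.
Start: joints at [-1.416, 0.398, 0.045, 1.537, -0.019, 1.207, -0.051], TCP at [163.181, 629.218, 231.347] pointing down, gripper open.
Joint ranges: [-2.82, 2.82], [-0.49, 2.23], [-1.37, 1.46], [0, 2.46], [-1.36, 4.5], [0.23, 2], [-2.94, 2.94]. Speed limits (rad/s): [2.57, 2.57, 3.14, 3.14, 3.14, 3.14, 3.14].

### API

Orientations are given as a unit quaternion [x, y, z, w].
In Python, from cell import r gives the robot as it stands.
- The arm moves only by the tool step_arm, never from a script. Its argument "rows" is a list of rows, each a list of 7 numbers: the turn, a rotation vector about the world's x, y, z in degrees, then the shift along the world's x, y, z in mm, then the finger opening in mm, from 0 to 85.4. In form: [[rx, ry, rz, dx, dy, dz, jaw], ...]. A call has 1 to 12 rows; each row shifts and turns the commanded pose from where the row before left it; what a row does not reach is not made up. A row lasts 1/10 s, in which the tool goes at most 50 mm and 8.59 degrees, less where a joint would pass 70% of its speed; a pose out of reach is approached as far as the arm can. A call is refused whole if a number of a shift passes 50 or a number of a turn 8.59, either way. A call with a gripper value outside its range is refused whole. The fingers move at their own pace and stop on an object; "squeeze" is the grip in N (left out, the last holds). Time passes only in rows, so rows that do not move let the fingers close. It gives the time, the measured TCP pose, the force and the opening at its end, in the units of the state.
- r.get_obs(): the state, without advancing time (a new reading comes with each control period).
- r.snapshot(name): name is "side" or "top" or "wrist"; returns a dict with "pixels" (384x512x3 uint8, red, green, blue), "depth" (384x512 float32, mm along the optical axis (not along the pixel's ray), 0 where there is no reading), "vertical_fov" (degrees; the focal length in pixels is half the picture's height over the tangent of half this angle, whatever the lens; pixels are square), "cx", "cy" (the principal point, pixels), "k1" (the pictures are not rectified: a ray, as slopes to the right and down, at radius r is drawn at 1 + k1 r^2 times it, then the intrinsics apply), "rvec" (rotation vector, rad) and "tvec" (3), from world to camera coordinates, as OpenCV has them. Camera axes: x right, y down, z forward; pixel columns grow to the right and rows downward; lengths in mm; the calibration is good to about 2 mm. A picture is of the moment at which its call begins.
- r.finish_job(): hands the job in, once; it reports no verdict.
Trained networks look in a picture, given as the dict that the camera call returned (one of the last four; its "shot" number tells which), for a name from the list of things; names that differ only in an ending like _2 or _b are one class to them, and where a whole thing is asked for, a point or a joint stands for the part that bears it (a point fixed in the world has none). Each returns a list of dicts, best first, with "p" (0 to 1); they miss things now and then, are a little off and sometimes report something else, mostly with a low value. They report only what shows in the picture. A call takes as long as a camera call. They do not tell look-alikes from the thing itself.
- r.silhouettes(label, picture): "mask" (384x512 bool, what is visible of it) and "pixel" ([column, row] in pixels, amid what is visible of it).
- r.mark_of(label, picture): "pixel" ([column, row] in pixels: a listed point, or the origin of a listed thing).
The state is a dict: "t": time; "q": joint angles; "qd": joint speeds; "tau": joint torques, N m; "tcp_pos": TCP position; "tool_rot": TCP orientation; "force": force on the tool from outside, world axes, zero at the start; "wrist_torque": the same for the moment, N m; "finger_gap": opening from 0.0 (shut) to 1.0 (fully open).
Only numpy, scipy, OpenCV 4.12 (cv2) and the standard library are available. Lean on these libraries where they do the work, as an engineer would, in place of code of your own. Each camera call takes 0.05 s, during which the arm holds its last target. There are 200 camera calls.

### The job

Lock this microscope scanning stage for transport: take the square-headed lock pin out of the white pin rack, put its shank through the square window in the stage cover, and feel about on the carriage underneath with the tip until it drops into the carriage's hidden blind hole. Leave the pin fully home, upright and released; be gentle, never press or drag hard on the stage (40 N is too much), and leave the other two pins and the objective lens on the stage where they are.

Things in the scene. Friction and masses are not known exactly. Their poses are not given: they have to be found in the camera images.
- lock_pin_head (a point): Centre of the grip head of the lock pin, the place to hold it: a plain aluminium square block 22 x 22 mm, 28 mm high, x and y square to its sides, z up. Below it is a straight round steel shank 12 mm in diameter, 44 mm long, with a 1 mm chamfered foot. 72 mm tall in all, 55 to 110 g. It starts upright in one of the rack's three holes, its head's underside 14 mm above the rack's top.
- lock_pin_tip (a point): Centre of the flat lower end of the lock pin's shank, 58 mm straight below the centre of its head; same axes as the head. The blind hole for it in the carriage is 13.5 mm in diameter, 20 mm deep, with a 1 mm chamfer: fully home, the tip rests on its floor 25 mm above the table, with the head's underside 14 mm above the stage's cover.
- rack: White plastic block 50 (x) x 190 (y) x 38 (z) mm, fixed to the table, origin at the centre of its underside, z up. It has three upright blind holes 13.5 mm wide and 30 mm deep, in a row along its y axis at -65, 0 and +65 mm; each holds one pin, in any order.
- round_pin_head (a point): Centre of the head of another pin in the rack, like the lock pin but with a round head 26 mm in diameter, 28 mm high. To be left alone.
- bar_pin_head (a point): Centre of the head of a third pin in the rack, like the lock pin but with a narrow bar-shaped head 34 (x) x 10 (y) x 28 (z) mm. To be left alone.
- stage: Black scanning stage, a flat box 180 x 180 mm and 55 mm high, fixed to the table, origin at the centre of its underside, z up. Its 10 mm thick cover has one square window in the middle. Right under the cover, filling the window's bottom, lies the flat smooth black top of the inner carriage, 45 mm above the table; the carriage is braked and does not give.
- window (a point): Centre of the 44 x 44 mm square window in the stage's cover, edged by a thin bare-metal bezel, level with the cover's top face (55 mm above the table); axes along its sides, z up. The carriage below has one round upright blind hole, black in black. The carriage stands where it was left: its centre is anywhere within 6 mm of the window's centre along x and also along y, and is not measured.
- objective: Small steel objective lens, 28 mm in diameter and 42 mm tall, standing loose near a corner of the stage's cover, about 80 mm from the window's centre; origin at the centre of its underside. To be left alone.
Things that resemble listed ones, but are neither listed nor needed, are in the scene too. Leave any black, green or purple look-alike of the part that bears lock_pin_head alone.

How it is judged:
By the outcome, as a careful person would: the job done as asked, in the order asked, and still so for the second after the job is handed in, with the robot touching nothing.
It also fails if it takes over 67 s, if anything falls off the work surface, if the arm or the gripper's body presses on something with over 40 N, if the wrist force passes 120 N, or if a joint passes its speed limit or range.

## Working session

There is one attempt and no reset: what is moved stays moved. The work goes in short steps, Python scripts to look and compute and a tool call to move; the robot and the scene stay as the last step left them, time stands still between calls to the robot, and variables do not carry over. Pictures are saved under pics/ and viewed, about 8 in all and at most 12, crops included, and the job is handed in when it is done.

Besides the shell and the picture viewer there is one more tool, called after "Request:" by a JSON object that holds its "op" and its "data", one argument or row to a line. step_arm: Moves the arm, as the interface text tells. Its arguments: {"type":"object","properties":{"rows":{"type":"array"},"squeeze":{"type":"number"}},"required":["rows"]}

```bash
mkdir -p pics; ls; cat > h.py <<'E'
import numpy as np, cv2
from cell import r
def K(s):
    f=192/np.tan(np.radians(s["vertical_fov"])/2); return f
def ray(s,px):
    f=K(s); d=np.array([(px[0]-s["cx"])/f,(px[1]-s["cy"])/f]); u=d.copy()
    for _ in range(20): u=d/(1+s["k1"]*(u@u))
    R=cv2.Rodrigues(np.array(s["rvec"],float))[0]; t=np.array(s["tvec"],float).ravel()
    return -R.T@t, R.T@np.array([u[0],u[1],1.])
def atz(s,px,z):
    o,d=ray(s,px); return o+d*(z-o[2])/d[2]
def atdepth(s,px):
    o,d=ray(s,px); return o+d*s["depth"][int(round(px[1])),int(round(px[0]))]
def proj(s,P):
    f=K(s);R=cv2.Rodrigues(np.array(s["rvec"],float))[0]; c=(R@np.array(P,float).reshape(-1,3).T).T+np.array(s["tvec"],float).ravel()
    u=c[:,:2]/c[:,2:]; u=u*(1+s["k1"]*(u**2).sum(1,keepdims=True)); return u*f+[s["cx"],s["cy"]]
def save(s,n): cv2.imwrite("pics/"+n+".png",cv2.cvtColor(s["pixels"],cv2.COLOR_RGB2BGR))
E
python3 - <<'E'
from h import *
np.set_printoptions(precision=1,suppress=True)
ims=[]
for n in ["top","side"]:
    s=r.snapshot(n); ims.append(s["pixels"])
    print(n,s["vertical_fov"],s["tvec"],ray(s,(256,192))[0])
    for l,z in [("lock_pin_head",66),("round_pin_head",66),("bar_pin_head",66),("rack",0),("stage",0),("window",55),("objective",55)]:
        for m in r.mark_of(l,s)[:3]: print(l,round(m["p"],2),np.array(m["pixel"]),atz(s,m["pixel"],z))
    save(s,n)
o=r.get_obs();print(o,r.tcp_to_grasp)
E
```

```text
pics
top 57.36038685006612 [-38.7 589.9 781.7] [416.   13.  887.3]
lock_pin_head 0.61 [217.5 190. ] [591.1 127.8  66. ]
lock_pin_head 0.6 [184.  197.7] [562.6 205.   66. ]
lock_pin_head 0.59 [193.  173.1] [625.6 193.2  66. ]
round_pin_head 0.59 [127.8 202.4] [534.4 339.1  66. ]
bar_pin_head 0.62 [152.  203.8] [538.4 279.5  66. ]
window 0.6 [341.5 202.5] [ 599.4 -173.6   55. ]
objective 0.45 [125.7 200.9] [539.  349.4  55. ]
side 43.42485202770053 [568.4  96.5 940.1] [468.2 663.5 746.3]
lock_pin_head 0.87 [236.  233.8] [587.8 134.5  66. ]
lock_pin_head 0.86 [208.2 261.2] [624.5 200.3  66. ]
lock_pin_head 0.77 [246.2 271.2] [556.7 211.   66. ]
round_pin_head 0.62 [245.6 345.1] [536.3 342.2  66. ]
bar_pin_head 0.89 [247.3 307.4] [543.9 278.6  66. ]
rack 0.75 [247.9 330.2] [543.4 284.    0. ]
stage 0.57 [256.9 147.4] [ 596.2 -177.     0. ]
stage 0.43 [250.6 328.3] [539.4 279.9   0. ]
window 0.69 [254.5 126.2] [ 602.8 -186.5   55. ]
objective 0.62 [236.1 113. ] [ 653.  -229.2   55. ]
{'t': 0.8, 'q': array([-1.4,  0.4,  0. ,  1.5, -0. ,  1.2, -0.1]), 'qd': array([ 0.,  0., -0.,  0.,  0., -0., -0.]), 'tau': array([  0. , -47.5,   1.4, -25.4,   0. ,   0. ,  -0. ]), 'tcp_pos': array([163.2, 629.2, 231.3]), 'tool_rot': array([0.1, 1. , 0. , 0. ]), 'force': array([-0.7, -0.8,  0. ]), 'wrist_torque': array([ 0., -0.,  0.]), 'finger_gap': 1.0043882591980988} 18.700000000000003
```

View pics/top.png

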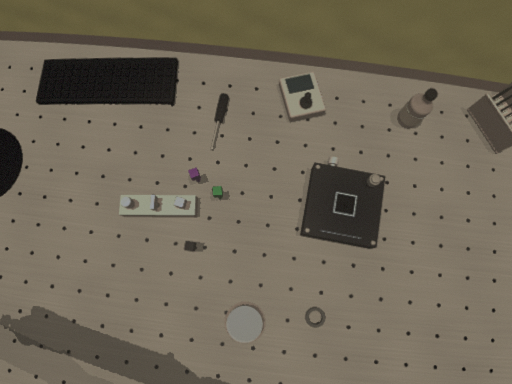

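View pics/side.png

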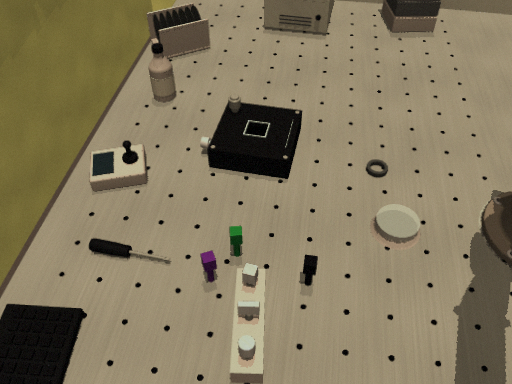

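The lock pin is the square-headed one at the right end of the rack (top ~(181,203), side ~(250,272)). The green, purple and black look-alikes stand on the table, and the objective is at the stage's far corner (top (375,180)).

```bash
cat > m.py <<'E'
from h import *
from scipy.spatial.transform import Rotation as Ro
np.set_printoptions(precision=2,suppress=True)
E
python3 - <<'E'
from m import *
o=r.get_obs(); print(Ro.from_quat(o["tool_rot"]).as_matrix())
for n in ["top","side"]:
    s=r.snapshot(n)
    yy,xx=np.mgrid[:384:1,:512:1]
    f=K(s)
    P=cv2.undistortPoints(np.stack([xx,yy],-1).reshape(-1,1,2).astype(float),np.array([[f,0,s["cx"]],[0,f,s["cy"]],[0,0,1.]]),np.array([s["k1"],0,0,0,0.])).reshape(384,512,2)
    C=np.dstack([P,np.ones((384,512))])*s["depth"][...,None]
    R=cv2.Rodrigues(np.array(s["rvec"],float))[0]; W=(C-np.array(s["tvec"]).ravel())@R
    def box(sel,nm):
        q=W[sel][:,:2].astype(np.float32); print(n,nm,len(q),cv2.minAreaRect(q),np.median(W[sel][:,2]))
    reg=lambda x0,x1,y0,y1:(W[...,0]>x0)&(W[...,0]<x1)&(W[...,1]>y0)&(W[...,1]<y1)&(s["depth"]>0)
    z=W[...,2]
    box(reg(490,600,150,400)&(abs(z-38)<6),"racktop")
    for a,b in [(180,240),(245,310),(311,370)]: box(reg(500,600,a,b)&(abs(z-80)<6),"pintop")
    box(reg(460,720,-320,-50)&(abs(z-55)<4),"stage top")
    sel=reg(460,720,-320,-50)&(z<49)&(z>41); print("carr",sel.sum())
    box(reg(580,740,-320,-120)&(abs(z-97)<5),"obj")
    g=s["pixels"].astype(int)
    box(reg(560,640,-215,-140)&(abs(z-55)<12)&(g.min(2)>60),"bezel")
E
```

```text
[[-0.97  0.25  0.  ]
 [ 0.25  0.97  0.  ]
 [-0.    0.   -1.  ]]
top racktop 1198 ((541.5194091796875, 276.9208679199219), (50.54864501953125, 190.7580108642578), 6.8329243659973145) 38.31415033595971
top pintop 89 ((549.192138671875, 212.24798583984375), (21.631282806396484, 21.652660369873047), 81.01336669921875) 80.52172514461218
top pintop 71 ((542.33984375, 276.0036315917969), (32.794952392578125, 10.829155921936035), 3.099170684814453) 79.97403585629648
top pintop 91 ((533.5175170898438, 340.7430725097656), (25.071008682250977, 23.171945571899414), 27.694499969482422) 80.1834274080329
top stage top 4814 ((597.3983154296875, -181.15109252929688), (178.98207092285156, 182.64088439941406), 85.80208587646484) 55.8472671473268
carr 344
top obj 73 ((656.6783447265625, -239.3570098876953), (23.984045028686523, 22.250608444213867), 0.6312073469161987) 97.3204437970443
top bezel 194 ((597.2666015625, -181.77471923828125), (56.01406478881836, 54.973880767822266), 86.52678680419922) 56.233238324129644
side racktop 2451 ((542.609130859375, 279.3497009277344), (50.569278717041016, 192.338516
[... 158 characters left out ...]
22266) 79.35897673921724
side pintop 136 ((542.985595703125, 279.71954345703125), (33.13802719116211, 10.18798828125), 3.400106191635132) 78.66880090305024
side pintop 232 ((535.234375, 343.364501953125), (23.80557632446289, 25.521997451782227), 8.507978439331055) 79.40878047526809
side stage top 3856 ((598.1092529296875, -178.95730590820312), (189.65328979492188, 181.0985107421875), 85.95037841796875) 55.32316995885607
carr 451
side obj 56 ((656.4456787109375, -235.78390502929688), (21.718416213989258, 18.198530197143555), 22.859704971313477) 96.63713527390507
side bezel 117 ((597.5440673828125, -178.9075927734375), (59.78416061401367, 53.03700256347656), 86.1130599975586) 55.88473795031655
```

Request:
{"op": "step_arm", "data": {
  "rows": [
    [0,0,0,32.2,-34.6,-2,60],
    [0,0,0,32.2,-34.6,-2,60],
    [0,0,0,32.2,-34.6,-2,60],
    [0,0,0,32.2,-34.6,-2,60],
    [0,0,0,32.2,-34.6,-2,60],
    [0,0,0,32.2,-34.6,-2,60],
    [0,0,0,32.2,-34.6,-2,60],
    [0,0,0,32.2,-34.6,-2,60],
    [0,0,0,32.2,-34.6,-2,60],
    [0,0,0,32.2,-34.6,-2,60],
    [0,0,0,32.2,-34.6,-2,60],
    [0,0,4.5,32.2,-34.6,-2,60]
  ]
}}

```text
t: 2.1
tcp_pos: [550.7, 212.7, 207.6]
tool_rot: [0.086, 0.996, 0.0, 0.0]
force: [0.6, 0.4, 0.2]
finger_gap: 0.705
```

Request:
{"op": "step_arm", "data": {
  "rows": [
    [0,0,0,0,0,0,50],
    [0,0,0,0,0,0,50],
    [0,0,0,0,0,0,50]
  ]
}}

```text
t: 2.4
tcp_pos: [548.8, 215.6, 207.3]
tool_rot: [0.087, 0.996, 0.001, -0.0]
force: [-0.6, 0.1, -0.7]
finger_gap: 0.584
```

```bash
python3 - <<'E'
from m import *
o=r.get_obs(); print(o["tcp_pos"],Ro.from_quat(o["tool_rot"]).as_matrix()[:,1],o["finger_gap"]*85.4)
s=r.snapshot("wrist"); save(s,"w1"); print(ray(s,(256,192)))
for l in ["lock_pin_head","bar_pin_head"]:
    for m in r.mark_of(l,s)[:3]: print(l,round(m["p"],2),np.array(m["pixel"]),atz(s,m["pixel"],66))
    for m in r.silhouettes(l,s)[:2]: print(np.array(m["pixel"]),m["mask"].sum())
print(s["depth"].min(),s["depth"].max())
E
```

```text
[548.76 215.55 207.28] [0.17 0.98 0.  ] 49.850790466615244
(array([473.12, 227.38, 349.06]), array([ 0.29, -0.05, -0.96]))
lock_pin_head 0.96 [188.1 226.6] [585.45 130.6   66.  ]
lock_pin_head 0.79 [255.1 186.5] [552.02 213.5   66.  ]
lock_pin_head 0.69 [244.8 243.5] [617.46 189.97  66.  ]
[254.  184.2] 561
[245.2 241.8] 604
bar_pin_head 0.6 [307.3 166.8] [540.2  271.61  66.  ]
[310.5 166.4] 460
0.0 464.2723
```

View pics/w1.png

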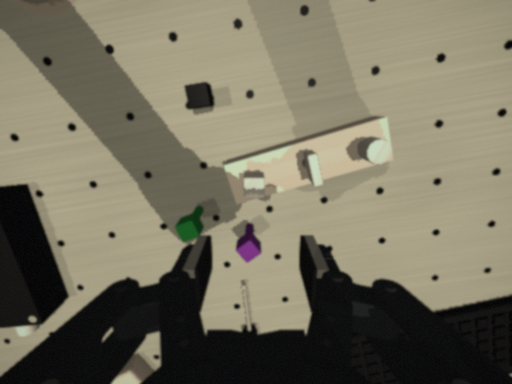

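```bash
cat >> h.py <<'E'
def world(s):
    yy,xx=np.mgrid[:384,:512]; f=K(s)
    P=cv2.undistortPoints(np.stack([xx,yy],-1).reshape(-1,1,2).astype(float),np.array([[f,0,s["cx"]],[0,f,s["cy"]],[0,0,1.]]),np.array([s["k1"],0,0,0,0.])).reshape(384,512,2)
    C=np.dstack([P,np.ones((384,512))])*s["depth"][...,None]
    return (C-np.array(s["tvec"]).ravel())@cv2.Rodrigues(np.array(s["rvec"],float))[0]
E
python3 - <<'E'
from m import *
for i in range(3): 
    s=r.snapshot("wrist");o=r.get_obs(); print(o["tcp_pos"])
W=world(s); z=W[...,2]
for nm,(a,b),h in [("lock",(185,240),80),("bar",(245,310),80),("rnd",(311,370),80),("rack",(150,400),38)]:
    sel=(W[...,0]>500)&(W[...,0]<590)&(W[...,1]>a)&(W[...,1]<b)&(abs(z-h)<3.5)&(s["depth"]>0)
    print(nm,sel.sum(),cv2.minAreaRect(W[sel][:,:2].astype(np.float32)),np.median(z[sel]))
E
```

```text
[549.05 215.02 207.42]
[549.19 214.76 207.45]
[549.31 214.54 207.43]
lock 436 ((549.441650390625, 212.78135681152344), (21.999868392944336, 22.017744064331055), 82.95269775390625) 78.93473081585569
bar 327 ((541.5115966796875, 276.99774169921875), (33.970481872558594, 10.139974594116211), 6.542265892028809) 78.9777508409532
rnd 521 ((534.20263671875, 341.2434997558594), (24.461368560791016, 24.818601608276367), 80.94121551513672) 78.9567499331497
rack 5334 ((542.0604858398438, 276.9926452636719), (50.509803771972656, 189.6016845703125), 6.716531276702881) 37.131380013286034
```

Request:
{"op": "step_arm", "data": {
  "rows": [
    [0,0,2.5,0,-0.8,-20,48],
    [0,0,0,0,0,-25,46],
    [0,0,0,0,0,-25,46],
    [0,0,0,0,0,-25,46],
    [0,0,0,0,0,-24,46],
    [0,0,0,0,0,-20,46],
    [0,0,0,0,0,-12,46],
    [0,0,0,0,0,-8,46],
    [0,0,0,0,0,0,46],
    [0,0,0,0,0,0,46],
    [0,0,0,0,0,0,46]
  ]
}}

```text
t: 3.9
tcp_pos: [550.5, 213.5, 49.4]
tool_rot: [0.066, 0.998, 0.001, 0.001]
force: [-0.0, -0.1, 0.3]
finger_gap: 0.533
```

```bash
python3 - <<'E'
from m import *
o=r.get_obs(); print(o["tcp_pos"],o["force"])
s=r.snapshot("side"); b=cv2.resize(s["pixels"][220:384,160:340],None,fx=4,fy=3.6); cv2.imwrite("pics/s2.png",b[:,:,::-1])
E
```

```text
[550.46 213.55  49.43] [-0.03 -0.11  0.26]
```

View pics/s2.png

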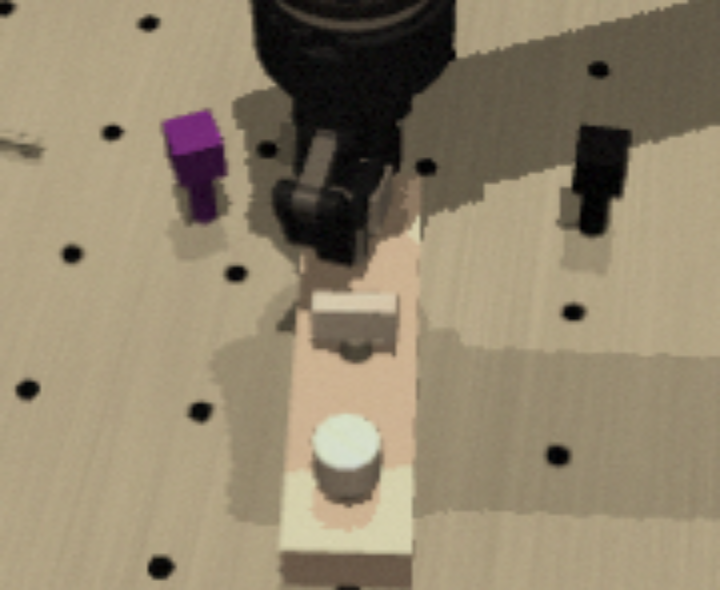

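The fingers straddle the lock pin with room to spare before the bar pin. I'm closing now.

Request:
{"op": "step_arm", "data": {
  "rows": [
    [0,0,0,0,0,0,36],
    [0,0,0,0,0,0,28],
    [0,0,0,0,0,0,24],
    [0,0,0,0,0,0,20],
    [0,0,0,0,0,0,16],
    [0,0,0,0,0,0,16],
    [0,0,0,0,0,0,16]
  ],
  "squeeze": 40
}}

```text
t: 4.65
tcp_pos: [549.7, 213.3, 48.6]
tool_rot: [0.066, 0.998, 0.0, 0.0]
force: [-0.4, 0.3, 4.0]
finger_gap: 0.249
```

Request:
{"op": "step_arm", "data": {
  "rows": [
    [0,0,0,0,0,5,16],
    [0,0,0,0,0,10,16],
    [0,0,0,0,0,15,16],
    [0,0,0,0,0,20,16],
    [0,0,0,0,0,25,16],
    [0,0,0,0,0,25,16],
    [0,0,0,0,0,20,16],
    [0,0,0,0,0,0,16],
    [0,0,0,0,0,0,16]
  ]
}}

```text
t: 5.55
tcp_pos: [549.5, 213.1, 168.9]
tool_rot: [0.066, 0.998, 0.0, 0.0]
force: [-0.0, -0.4, -1.0]
finger_gap: 0.252
```

Request:
{"op": "step_arm", "data": {
  "rows": [
    [0,0,0,2,-15,0,16],
    [0,0,0,4,-30,0,16],
    [0,0,0,5,-40,0,16],
    [0,0,0,5,-45,0,16],
    [0,0,0,6,-45,0,16],
    [0,0,0,6,-45,0,16],
    [0,0,0,6,-45,0,16],
    [0,0,0,5,-45,0,16],
    [0,0,0,4,-40,0,16],
    [0,0,0,3,-28,0,16],
    [0,0,0,2,-15,0,16],
    [0,0,0,0,0,0,16]
  ]
}}

```text
t: 6.75
tcp_pos: [596.1, -183.1, 167.4]
tool_rot: [0.068, 0.998, -0.001, -0.001]
force: [-0.8, 0.1, -1.8]
finger_gap: 0.25
```

Request:
{"op": "step_arm", "data": {
  "rows": [
    [0,0,0,0,0,0,16],
    [0,0,0,0,0,0,16],
    [0,0,0,0,0,0,16],
    [0,0,0,0,0,0,16]
  ]
}}

```text
t: 7.15
tcp_pos: [597.8, -178.3, 168.4]
tool_rot: [0.065, 0.998, 0.0, 0.0]
force: [-0.1, 0.1, -0.5]
finger_gap: 0.252
```

```bash
python3 - <<'E'
from m import *
sh={}
for n in ["wrist","side","top"]:
    s=r.snapshot(n); sh[n]=s
    for l in ["window","lock_pin_tip","lock_pin_head","objective"]:
        for m in r.mark_of(l,s)[:2]: print(n,l,round(m["p"],2),np.array(m["pixel"]),atz(s,m["pixel"],{"window":55,"objective":55,"lock_pin_tip":118.5,"lock_pin_head":176.5}[l]))
    W=world(s); z=W[...,2]; v=s["depth"]>0
    g=s["pixels"].astype(int)
    reg=(abs(W[...,0]-597)<45)&(abs(W[...,1]+180)<45)&v
    for nm,sel in [("bezel",reg&(abs(z-56)<7)&(g.min(2)>60)),("stage",(abs(W[...,0]-597)<110)&(abs(W[...,1]+180)<110)&v&(abs(z-55)<4)),("obj",(abs(W[...,0]-656)<25)&(abs(W[...,1]+237)<25)&v&(abs(z-97)<5))]:
        if sel.sum()>5: print(n,nm,sel.sum(),cv2.minAreaRect(W[sel][:,:2].astype(np.float32)),np.median(z[sel]))
a=sh["wrist"]["pixels"]; b=sh["side"]["pixels"][60:220,150:350]
save(sh["wrist"],"w3"); cv2.imwrite("pics/s3.png",cv2.resize(b,None,fx=4,fy=3.6,interpolation=cv2.INTER_CUBIC)[:,:,::-1])
o=r.get_obs(); print(o["tcp_pos"],o["force"],o["finger_gap"]*85.4,Ro.from_quat(o["tool_rot"]).as_matrix())
E
```

```text
wrist window 0.66 [251.2 190.6] [ 597.04 -183.49   55.  ]
wrist lock_pin_tip 0.61 [255.3 217.2] [ 599.55 -179.78  118.5 ]
wrist lock_pin_tip 0.58 [253.5 175.1] [ 566.87 -176.87  118.5 ]
wrist lock_pin_head 0.96 [254.2 266.1] [ 605.21 -181.15  176.5 ]
wrist objective 0.55 [207.7 252.4] [ 658.58 -238.01   55.  ]
wrist objective 0.43 [254.7 263.2] [ 677.83 -190.54   55.  ]
wrist bezel 1152 ((596.2941284179688, -176.012451171875), (68.09750366210938, 100.01146697998047), 80.72392272949219) 54.38039126264179
wrist stage 26737 ((597.5873413085938, -180.89439392089844), (180.51644897460938, 180.55416870117188), 85.91089630126953) 54.13873816208478
wrist obj 151 ((652.7327880859375, -243.21987915039062), (9.581766128540039, 18.231216430664062), 42.15699768066406) 95.53612801633545
side window 0.79 [254.8 127.7] [ 601.34 -181.21   55.  ]
side window 0.36 [255.  145.6] [ 591.72 -120.31   55.  ]
side lock_pin_tip 0.88 [308.1 284. ] [453.04 255.51 118.5 ]
side lock_pin_tip 0.8 [235.3 254.9] [572.13 217.74 118.5 ]
side lock_pin_head 0.74 [308.4 262.9] [456.68 257.89 176.5 ]
side lock_pin_head 0.6
[... 492 characters left out ...]
6981885
top window 0.73 [342.5 203.2] [ 597.96 -176.12   55.  ]
top lock_pin_tip 0.59 [354.2 197.1] [ 601.28 -187.19  118.5 ]
top lock_pin_tip 0.55 [199.2 181.6] [594.21 164.48 118.5 ]
top lock_pin_head 0.7 [215.7 190.5] [566.07 115.88 176.5 ]
top lock_pin_head 0.61 [188.  244.6] [448.33 155.44 176.5 ]
top bezel 128 ((597.0499877929688, -181.0500030517578), (54.352783203125, 54.191410064697266), 84.53206634521484) 56.372283617470515
top stage 3615 ((597.4334716796875, -178.74342346191406), (174.24905395507812, 182.4519500732422), 85.811279296875) 55.842758678830606
[ 597.56 -179.79  168.32] [ 0.46 -0.09 -0.53] 21.527065410130515 [[-0.99  0.13 -0.  ]
 [ 0.13  0.99  0.  ]
 [ 0.    0.   -1.  ]]
```

View pics/w3.png

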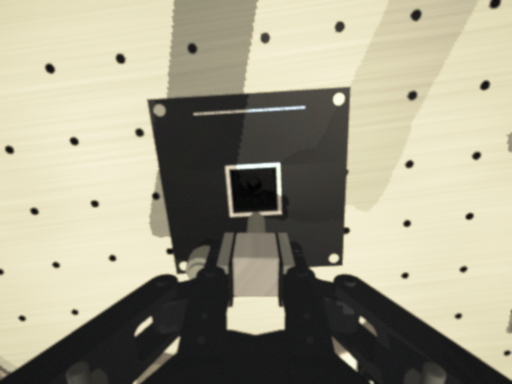

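View pics/s3.png

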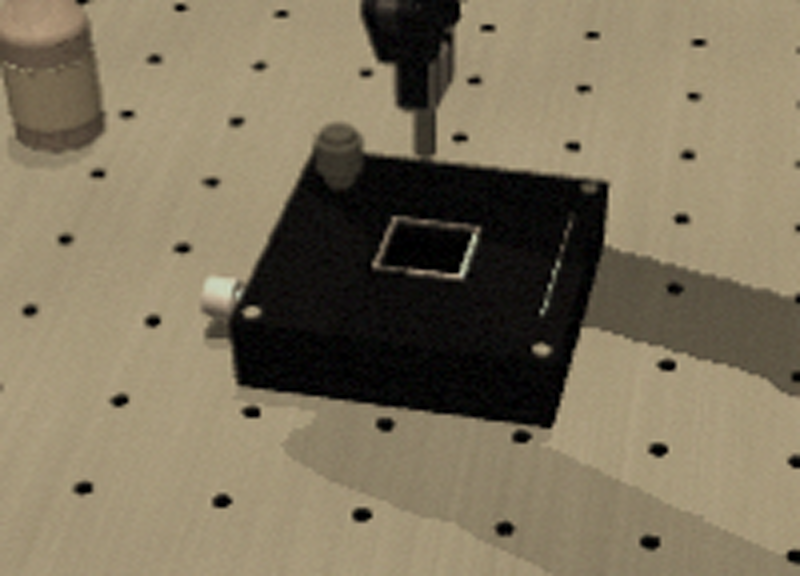

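The wrist view shows the pin upright over the window (bezel at ~(254,190)) and a faint dark shape inside the window. I'll check brightness and depth there.

```bash
python3 - <<'E'
from m import *
S=[r.snapshot("wrist") for _ in range(4)]
s=S[-1]; o=r.get_obs(); print(o["tcp_pos"])
# bezel inner/outer rectangle from bright quad
g=np.mean([x["pixels"].mean(2) for x in S],0)
D=np.median([x["depth"] for x in S],0); s2=dict(s); s2["depth"]=D; W=world(s2)
reg=(abs(W[...,0]-597)<32)&(abs(W[...,1]+180)<32)&(abs(W[...,2]-54)<4)&(g>110)
reg[215:,:]=0
n,lab,st,c=cv2.connectedComponentsWithStats(reg.astype(np.uint8)); i=1+np.argmax(st[1:,4])
print("bezel",cv2.minAreaRect(W[lab==i][:,:2].astype(np.float32)),st[i])
# rectified at z=45, 0.2mm/px
xs=np.arange(625,570,-.1); ys=np.arange(-152,-210,-.1)
G=np.stack(np.meshgrid(xs,ys,indexing="ij"),-1); P=np.dstack([G,np.full(G.shape[:2],45.)])
p=proj(s,P.reshape(-1,3)).reshape(G.shape).astype(np.float32)
R=cv2.remap(g.astype(np.float32),p[...,0],p[...,1],cv2.INTER_CUBIC)
Z=cv2.remap(W[...,2].astype(np.float32),p[...,0],p[...,1],cv2.INTER_NEAREST)
a=np.clip(R*6,0,255); b=np.clip((Z-20)*6,0,255)
cv2.imwrite("pics/rect.png",cv2.resize(np.hstack([a,b]),(800,400)))
hole=(W[...,2]<40)&(abs(W[...,0]-597)<20)&(abs(W[...,1]+180)<20)&(D>0); print("deep px",hole.sum(), W[hole].mean(0) if hole.any() else "")
E
```

```text
[ 597.58 -179.8   168.35]
bezel ((596.9234619140625, -180.77349853515625), (54.26893615722656, 54.17299270629883), 85.84281158447266) [226 162  58  53 821]
deep px 120 [ 597.57 -181.07   27.81][ WARN:0@4.412] global loadsave.cpp:1063 imwrite_ Unsupported depth image for selected encoder is fallbacked to CV_8U.
```

View pics/rect.png

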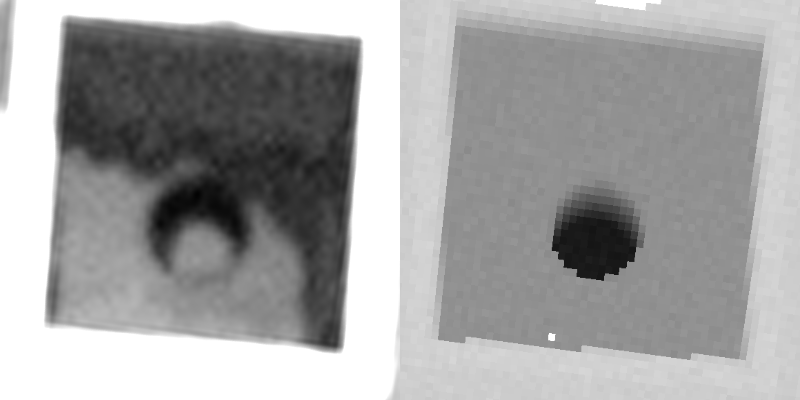

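The depth map shows the hole clearly: a 13.5 mm circle centred near (593.2, -180.8), offset about -3.7 mm in x from the window centre (596.9, -180.8). Next I'll measure the held pin in the same camera.

```bash
python3 - <<'E'
from m import *
S=[r.snapshot("wrist") for _ in range(4)]; s=dict(S[-1]); s["depth"]=np.median([x["depth"] for x in S],0); W=world(s); o=r.get_obs(); print(o["tcp_pos"])
z=W[...,2]; near=(abs(W[...,0]-597)<25)&(abs(W[...,1]+180)<25)
for lo,hi in [(194,206),(170,192),(150,162),(140,150),(130,140),(119,130)]:
    sel=near&(z>lo)&(z<hi)&(s["depth"]>0)
    if sel.sum()>4: q=W[sel]; print(lo,hi,sel.sum(),q.min(0),q.max(0),np.median(q,0))
# hole rim fit: boundary pixels of deep zone vs carriage, ray to z=44ish (carriage measured height)
car=near&(abs(z-45)<3)&(abs(W[...,0]-597)<18)&(abs(W[...,1]+180)<18); zc=np.median(z[car]); print("carriage z",zc)
deep=near&(z<zc-1.2)&(abs(W[...,0]-597)<18)&(abs(W[...,1]+180)<18)
c,_=cv2.findContours(deep.astype(np.uint8),cv2.RETR_EXTERNAL,cv2.CHAIN_APPROX_NONE); c=max(c,key=len).reshape(-1,2)
P=np.array([atz(s,p,zc)[:2] for p in c],np.float32); print("hole",cv2.minEnclosingCircle(P),cv2.fitEllipse(P))
E
```

```text
[ 597.56 -179.75  168.33]
194 206 2964 [ 584.32 -204.24  194.  ] [ 610.2  -156.06  205.98] [ 593.49 -180.77  198.74]
170 192 1585 [ 584.34 -204.25  171.08] [ 594.69 -156.12  191.97] [ 587.49 -179.8   183.3 ]
150 162 106 [ 591.49 -186.23  150.  ] [ 595.63 -175.16  161.12] [ 592.28 -179.92  154.63]
140 150 104 [ 591.4  -186.67  140.15] [ 598.38 -174.82  149.93] [ 592.52 -179.89  145.34]
130 140 92 [ 591.48 -186.07  130.11] [ 597.33 -174.82  139.99] [ 592.55 -179.83  134.84]
119 130 18 [ 591.68 -186.15  127.39] [ 597.56 -174.77  129.84] [ 592.6  -179.49  128.57]
carriage z 44.093754271836566
hole ((593.6430053710938, -180.92970275878906), 6.852965831756592) ((593.6849365234375, -180.732177734375), (12.54526424407959, 12.803567886352539), 80.05625915527344)
```

Request:
{"op": "step_arm", "data": {
  "rows": [
    [0,0,0,-2,-0.4,-10,16],
    [0,0,0,-1.9,0,-15,16],
    [0,0,0,0,0,-15,16],
    [0,0,0,0,0,-15,16],
    [0,0,0,0,0,-10,16],
    [0,0,0,0,0,-8,16],
    [0,0,0,0,0,-5,16],
    [0,0,0,0,0,0,16],
    [0,0,0,0,0,0,16],
    [0,0,0,0,0,0,16],
    [0,0,0,0,0,0,16],
    [0,0,0,0,0,0,16]
  ]
}}

```text
t: 9.5
tcp_pos: [593.9, -180.2, 90.7]
tool_rot: [0.066, 0.998, 0.0, 0.0]
force: [-0.2, 0.5, -1.1]
finger_gap: 0.252
```

Request:
{"op": "step_arm", "data": {
  "rows": [
    [0,0,0,0,0,-1.5,16],
    [0,0,0,0,0,-1.5,16],
    [0,0,0,0,0,-1,16],
    [0,0,0,0,0,-1,16],
    [0,0,0,0,0,-1,16],
    [0,0,0,0,0,0,16],
    [0,0,0,0,0,0,16]
  ]
}}

```text
t: 10.2
tcp_pos: [593.7, -180.2, 84.3]
tool_rot: [0.066, 0.998, 0.0, -0.0]
force: [-0.2, 0.0, -0.4]
finger_gap: 0.254
```

Request:
{"op": "step_arm", "data": {
  "rows": [
    [0,0,0,0,0,-1,16],
    [0,0,0,0,0,-1,16],
    [0,0,0,0,0,-1,16],
    [0,0,0,0,0,0,16],
    [0,0,0,0,0,0,16]
  ]
}}

```text
t: 10.7
tcp_pos: [593.7, -180.2, 81.3]
tool_rot: [0.066, 0.998, 0.0, -0.0]
force: [-1.1, 0.7, -1.2]
finger_gap: 0.253
```

Tip is at about 41 mm, below the carriage top, with no resistance, so it has entered the hole. I'll continue down slowly.

Request:
{"op": "step_arm", "data": {
  "rows": [
    [0,0,0,0,0,-1.5,16],
    [0,0,0,0,0,-1.5,16],
    [0,0,0,0,0,-1.5,16],
    [0,0,0,0,0,-1.5,16],
    [0,0,0,0,0,0,16],
    [0,0,0,0,0,0,16]
  ]
}}

```text
t: 11.3
tcp_pos: [593.7, -180.2, 75.3]
tool_rot: [0.066, 0.998, 0.0, -0.0]
force: [0.6, -0.0, -0.8]
finger_gap: 0.249
```

```bash
python3 -c "
from m import *
o=r.get_obs();print(o['tcp_pos'],o['force'],o['wrist_torque'])"
```

```text
[ 593.65 -180.17   75.28] [ 0.61 -0.02 -0.79] [-0.03  0.04 -0.03]
```

Request:
{"op": "step_arm", "data": {
  "rows": [
    [0,0,0,0,0,-1.5,16],
    [0,0,0,0,0,-1.5,16],
    [0,0,0,0,0,-1.5,16],
    [0,0,0,0,0,-1.5,16],
    [0,0,0,0,0,-1,16],
    [0,0,0,0,0,-1,16],
    [0,0,0,0,0,0,16],
    [0,0,0,0,0,0,16]
  ]
}}

```text
t: 12.1
tcp_pos: [593.7, -180.2, 67.3]
tool_rot: [0.066, 0.998, 0.0, 0.0]
force: [-0.9, -0.9, -1.0]
finger_gap: 0.257
```

Request:
{"op": "step_arm", "data": {
  "rows": [
    [0,0,0,0,0,-0.5,16],
    [0,0,0,0,0,-0.5,16],
    [0,0,0,0,0,0,16],
    [0,0,0,0,0,0,16]
  ]
}}

```text
t: 12.5
tcp_pos: [593.7, -180.2, 66.3]
tool_rot: [0.066, 0.998, 0.0, -0.0]
force: [-0.0, 0.1, -0.5]
finger_gap: 0.253
```

Request:
{"op": "step_arm", "data": {
  "rows": [
    [0,0,0,0,0,-0.3,16],
    [0,0,0,0,0,-0.3,16],
    [0,0,0,0,0,0,16],
    [0,0,0,0,0,0,16]
  ]
}}

```text
t: 12.9
tcp_pos: [593.7, -180.2, 65.7]
tool_rot: [0.066, 0.998, 0.0, 0.0]
force: [0.3, 0.5, -1.0]
finger_gap: 0.252
```

Request:
{"op": "step_arm", "data": {
  "rows": [
    [0,0,0,0,0,-0.3,16],
    [0,0,0,0,0,-0.3,16],
    [0,0,0,0,0,0,16],
    [0,0,0,0,0,0,16]
  ]
}}

```text
t: 13.3
tcp_pos: [593.8, -180.2, 65.6]
tool_rot: [0.066, 0.998, 0.0, 0.0]
force: [-1.8, 0.2, 3.8]
finger_gap: 0.249
```

Floor contact at the expected height (TCP 65.6, force +3.8 N). I'm releasing and retreating straight up.

Request:
{"op": "step_arm", "data": {
  "rows": [
    [0,0,0,0,0,0,24],
    [0,0,0,0,0,0,28],
    [0,0,0,0,0,0,34],
    [0,0,0,0,0,0,42],
    [0,0,0,0,0,0,48],
    [0,0,0,0,0,0,48],
    [0,0,0,0,0,0,48]
  ]
}}

```text
t: 14.0
tcp_pos: [593.7, -180.2, 65.1]
tool_rot: [0.066, 0.998, 0.0, 0.0]
force: [0.2, -0.0, 0.4]
finger_gap: 0.564
```

Request:
{"op": "step_arm", "data": {
  "rows": [
    [0,0,0,0,0,5,48],
    [0,0,0,0,0,10,48],
    [0,0,0,0,0,20,48],
    [0,0,0,0,0,30,48],
    [0,0,0,0,0,30,48],
    [0,0,0,-10,0,25,48],
    [0,0,0,-20,0,0,48],
    [0,0,0,-20,0,0,48],
    [0,0,0,-10,0,0,48],
    [0,0,0,0,0,0,48],
    [0,0,0,0,0,0,48],
    [0,0,0,0,0,0,48]
  ]
}}

```text
t: 15.2
tcp_pos: [534.7, -179.9, 185.2]
tool_rot: [0.065, 0.998, -0.0, 0.0]
force: [-0.2, -0.2, -0.6]
finger_gap: 0.563
```

```bash
python3 - <<'E'
from m import *
o=r.get_obs(); print(o["t"],o["tcp_pos"],o["force"],o["finger_gap"])
for n in ["wrist","side","top"]:
    s=r.snapshot(n); W=world(s); z=W[...,2]
    for nm,c,h in [("head",(593.6,-180.8),97),("obj",(656.5,-237),97),("bar",(542,277),79.5),("rnd",(534.3,341.5),79.5)]:
        sel=(np.hypot(W[...,0]-c[0],W[...,1]-c[1])<25)&(abs(z-h)<4)&(s["depth"]>0)
        if sel.sum()>5: print(n,nm,sel.sum(),cv2.minAreaRect(W[sel][:,:2].astype(np.float32)),np.median(z[sel]))
    if n=="side": A=s["pixels"][60:220,150:350]
    if n=="wrist": B=s["pixels"]
cv2.imwrite("pics/end.png",np.hstack([cv2.resize(A,(400,320)),cv2.resize(B,(400,320))])[:,:,::-1])
E
```

```text
15.2 [ 534.72 -179.93  185.22] [-0.21 -0.21 -0.57] 0.563187423627586
wrist head 466 ((593.0321044921875, -180.49295043945312), (21.169422149658203, 22.505990982055664), 82.42082977294922) 95.89571561195913
wrist obj 250 ((656.57177734375, -239.0341339111328), (18.92531967163086, 19.027786254882812), 46.72773742675781) 95.63228055855608
side head 79 ((593.918212890625, -179.03494262695312), (25.493000030517578, 21.87340545654297), 82.08387756347656) 97.0998390284623
side obj 49 ((656.5413818359375, -234.34263610839844), (17.442014694213867, 25.112897872924805), 39.4927864074707) 96.63919136025672
side bar 126 ((542.8646240234375, 280.0813293457031), (32.93447494506836, 10.13524341583252), 4.001766681671143) 78.9292737820765
side rnd 230 ((535.0236206054688, 344.2938537597656), (23.805322647094727, 24.599510192871094), 9.947322845458984) 79.24118649850739
top head 57 ((596.294677734375, -180.7768096923828), (22.54244041442871, 15.509859085083008), 76.03376770019531) 97.76824811561491
top obj 67 ((656.4068603515625, -239.2393035888672), (18.962432861328125, 22.02764320373535), 4.358739852905273) 96.89368816792053
top bar 62 ((541.6096801757812, 276.1268615722656), (31.746152877807617, 10.072334289550781), 7.215357303619385) 79.99023654393204
top rnd 84 ((534.998779296875, 340.4628601074219), (24.365135192871094, 22.088863372802734), 3.2223174571990967) 80.39398415799002
```

View pics/end.png

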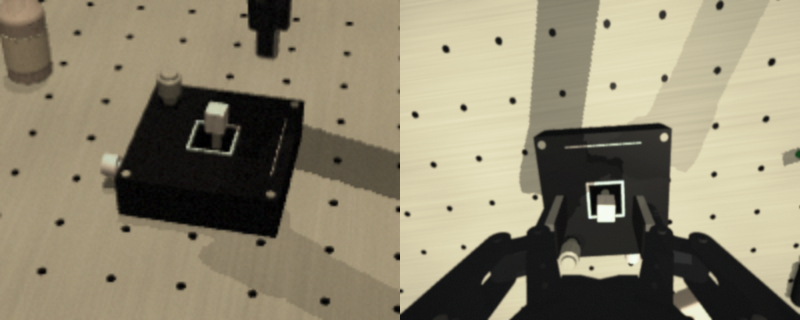

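The pin stands upright in the window with its head top at about 97 mm, as it should be when fully home. The objective and the other pins are unmoved, and the gripper is clear.

```bash
python3 -c "
from cell import r
print(r.finish_job())"
```

```text
the job is handed in; nothing more can be done
None
```

The lock pin is in the carriage's hidden hole, fully home, upright and released, and I've handed the job in at about 15 s of the 67 s allowed.

- **No feeling about needed:** the wrist camera's depth picture showed the hole at about (593.5, -180.8). I lowered the pin straight into it, so it was never dragged over the carriage.
- **Forces:** in the readings at the end of each move the force was about 1 N going in. It was about 4 N when the tip reached the hole floor, at the height expected.
- **Last checks:** the pin's head top read 95.9, 97.1 and 97.8 mm in the three cameras, against 97 mm when fully home. The objective, bar pin and round pin were where they had been, within measurement noise, and the gripper was clear of everything.
- **Disagreements:** the cameras differed by 2–3 mm sideways and about 1 mm in height, roughly in line with the stated calibration. The top camera put the head about 3 mm farther in x than the other two, because it saw only part of it.

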